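Lock the drying rack with the long T-key

TASK

Lock the clip rack that carries the green tama ball: take the T-key from its stand, lower it down that rack's hollow post over the recessed square stem, and turn it clockwise (seen from above) as far as it will go. Then draw the key out and hang it back in its stand, its crossbar lying in the notches of both posts, and let go. The coating is still wet, so nothing may touch the ball; leave the empty rack's latch and the other things on the bench where they are.

Things in the scene. Friction and masses are not known exactly. Their poses are not given: they have to be found in the camera images.
- key_bar (a point): Centre of the T-key's crossbar: wood, 110 mm long (own x), 16 x 16 mm. The key (0.16 to 0.26 kg, balanced about 100 mm above its foot) hangs in the stand at the start. A 14 mm round shank runs down (-z) to a square socket at the foot, 150 mm below this point: 26.5 mm outside, opening 18.5 mm square, 30 mm deep, flats parallel and square to the crossbar. z is up as it hangs
- key_foot (a point): Middle of the open lower end of the T-key's socket, 150 mm below the crossbar's centre; same axes as key_bar
- stand: Fixed wooden key stand: base 120 (own x) x 70 x 12 mm; posts at x = -40 and +40 mm, each 14 x 44 mm, notch floors 157 mm up, notches 28 mm wide in y, cheeks up to 171 mm. The crossbar lies along the stand's x across both notches, the shank between the posts (66 mm free): a lifted key's foot passes out sideways (own y) or above 171 mm. Origin: centre of the underside, z up
- cradle (a point): Where the crossbar's centre lies when the key hangs properly in the stand: midway between the posts, 165 mm above the bench; stand's axes
- rack_a: The rack WITH the ball, fixed. Steel base plate 200 x 90 x 6 mm, own x from -50 to +150 mm. At its origin the hollow square post (the shaft): 60 mm outside, 50 mm square bore open at the top, 115 mm above the bench. Spindle and clip wires at x = +100 mm (spindle top 116 mm). Origin on the bench on the post's axis, z up
- rack_b: The empty rack, fixed: the same as rack_a, but its spindle bears no ball. Same origin and axes. The racks may stand either way round, left or right
- tama: Green tama ball, 60 mm across, freshly coated, held on the spindle of rack_a; origin at its centre, 78 mm above the bench (top at 108 mm)
- mouth_a (a point): Centre of the shaft's open top on rack_a, 115 mm above the bench; rack_a's axes
- stem_a (a point): Top of the square stem in rack_a's shaft, on the post's axis, 36 mm above the bench, 79 mm below the mouth. 16 mm square, but the top 8 mm taper to 8 mm square. Flats lie along this point's x and y; x points along the latch arm, which turns with it. Arm's top, 14 mm above the bench, stops the socket; a foot 15 to 18 mm above the bench is well engaged. Play of the socket about 0.17 rad either way
- latch_a (a joint): Turn of rack_a's stem and its brass latch arm (72 mm long, just above the bench at the post's foot), rad, growing clockwise seen from above. Starts at 0 to 0.25; stop at 1.2 (locked), where the arm points along rack_a's +x to the spindle. At value q it points 1.2 - q rad counter-clockwise of that. Stays where left; friction about 0.08 N m
- latch_b (a joint): The same for the empty rack; to be left as it is
- ken_mid (a point): pale beech ken spike (158 mm long, 26 mm thick) lying on the bench; point at mid-length, 13 mm up. Bystander
- cork_block: cork sanding block 100 x 60 x 35 mm; origin at the centre of its underside. Bystander
- weight: round bronze weight, 60 mm across, 52 mm high with a small knob; origin at the centre of its underside. Bystander
- sarado: small waisted wooden cup piece, 42 mm across, 50 mm high, standing; origin at the centre of its underside. Bystander
- jar: closed amber glass jar, 64 mm across, 85 mm high; origin at the centre of its underside. Bystander
- brush: flat brush lying on the bench, handle towards its own -x. Bystander
There are look-alikes about, which are no part of the job. What is shaped like the part that bears key_bar but pink is not meant. Several things look just like the stand: the one meant starts farthest from the robot's base.

How it is judged (in metres and radians):
On the way, in this order (a step that is already met when the one before it is completed fails the run):
1. the key's socket is down the ball rack's shaft, over the stem, which is not yet turned (horizontal distance between key_foot and stem_a below 0.007 m and z of key_foot in the frame of rack_a below 0.024 m and angle between the z axis of key_foot and the z axis of rack_a, either way round below 0.15 rad and value of joint latch_a below 0.5 rad), for 0.1 s.
2. the stem is turned clockwise to its stop with the key on it (horizontal distance between key_foot and stem_a below 0.007 m and z of key_foot in the frame of rack_a below 0.024 m and angle between the z axis of key_foot and the z axis of rack_a, either way round below 0.15 rad and value of joint latch_a above 1.08 rad), for 0.1 s.
At the end, for the whole second after the job is handed in: rack_a's stem stays turned beyond 1.08 rad (stop at 1.2); the key hangs at rest in its stand, crossbar in both notches, its centre within 16 mm of cradle and 4 mm in height, upright within 0.15 rad, crossbar within 0.35 rad of the stand's x (value of joint latch_a above 1.08 rad and distance between key_bar and cradle below 0.016 m and z of key_bar in the frame of cradle between -0.004 and 0.004 m and angle between key_bar's own z axis and vertical below 0.15 rad and angle between the x axis of key_bar and the x axis of stand, either way round below 0.35 rad and linear speed of key below 0.03 m/s); the robot touches nothing.
It fails at once if the wet ball is touched (contact force between tama and anything else above 0.3 N).
It fails at once if the empty rack's latch is turned (value of joint latch_b above 0.4 rad).
It fails at once if another thing on the bench is moved more than 25 mm (distance of any of ken_mid, cork_block, weight, sarado, jar, brush from where it was at the start of the episode above 0.025 m).
It also fails if it takes over 69 s, if anything falls off the work surface, if the arm or the gripper's body presses on something with over 40 N, if the wrist force passes 120 N, or if a joint passes its speed limit or range.

ROBOT

A 7-joint arm with a two-finger parallel gripper is mounted at the origin on the work surface. World frame = base frame: x ahead of the robot, y to its left, z up, the work surface at z = 0. Lengths are in mm, angles in rad, forces in N, time in s.
With the tool pointing down it reaches from about 425 to 925 mm from the base axis. Payload 6.8 kg.
Tool frame: the origin (TCP) lies at the very end of the fingers, on their centre line; the grasp point (between the pads) lies 19 mm behind it; z points along the fingers, y is the line along which they close (so a half turn about z gives the same grasp; the last joint's range is limited). The gripper opens to 88 mm and grips with 3 to 60 N. Pads are 20 mm wide; open, the fingers measure 115 mm over their backs; the gripper's body (75 mm by 178 mm) begins 61 mm behind the grasp point.
Start: joints at [-1.412, 0.477, 0.022, 1.555, -0.011, 1.109, -0.083], TCP at [177.956, 651.137, 222.664] pointing down, gripper open.
Joint ranges: [-2.96, 2.96], [-0.34, 2.1], [-1.41, 1.46], [0.24, 2.44], [-1.37, 4.51], [0.17, 1.92], [-2.96, 2.96]. Speed limits (rad/s): [2.39, 2.39, 3.14, 3.14, 3.14, 3.14, 3.14].

INTERFACE

Orientations are given as a unit quaternion [w, x, y, z].
In Python, from rig import env gives the robot as it stands. The module is installed in compiled form; this text tells all that it offers.
- The arm moves only by the shell command python3 -m crank 'ROWS' [FORCE]. ROWS is JSON, a list of rows, each a list of 3 entries, a list of its own where there are three numbers: the finger opening in mm, from 0 to 87.8, then the shift along the tool's x, y, z in mm, then the turn, a rotation vector about the tool's x, y, z in degrees. In form: [[jaw, [tx, ty, tz], [ax, ay, az]], ...]. A call has 1 to 5 rows; each row shifts and turns the commanded pose from where the row before left it, along the tool's axes as they then stand; what a row does not reach is not made up. A row lasts 1/12 s, in which the tool goes at most 41.7 mm and 7.16 degrees, less where a joint would pass 70% of its speed; a pose out of reach is approached as far as the arm can. A call with a gripper value outside its range is refused whole. The fingers move at their own pace and stop on an object; FORCE is the grip in N (left out, the last holds). Time passes only in rows, so rows that do not move let the fingers close. It gives the time, the measured TCP pose, the force, the opening and the grip force at its end, in the units of the state.
- env.read_state(): the state, without advancing time (a new reading comes with each control period).
- env.get_image(name): name is "side" or "top" or "wrist"; returns the picture (480x640x3 uint8, red, green, blue); there is no depth.
- env.calibration(name): a dict with "mtx" (3x3 intrinsics, pixels), "world_from_camera" (4x4, takes a point from camera to world coordinates); the wrist camera has in their place "tool_from_camera" (4x4, takes a point from camera to tool coordinates, whose origin is the TCP and whose axes are the flange's). Camera axes: x right, y down, z forward; pixel columns grow to the right and rows downward; lengths in mm; the calibration is good to about 2 mm. A picture is of the moment at which its call begins: read the wrist's pose just before it. calibration takes no time and is no camera call.
- env.job_done(): hands the job in; it is judged then, once.
The state is a dict: "time": time; "qpos": joint angles; "qvel": joint speeds; "effort": joint torques, N m; "eef_pos": TCP position; "tcp_rot": TCP orientation; "contact_force": force on the tool from outside, world axes, zero at the start; "torque": the same for the moment, N m; "finger_gap": finger opening in mm; "grasp_force": force on a finger pad.
Only numpy, scipy, OpenCV 4.12 (cv2) and the standard library are available. Lean on these libraries where they do the work, as an engineer would, in place of code of your own. Each camera call takes 0.05 s, during which the arm holds its last target. There are 200 camera calls.

## Working session

There is one attempt and no reset: what is moved stays moved. The work goes in short steps, Python scripts to look and compute and a shell command to move; the robot and the scene stay as the last step left them, time stands still between calls to the robot, and variables do not carry over. Pictures are saved under pics/ and viewed, at most 10 in all, crops included, and the job is handed in when it is done.

```bash
mkdir -p pics; cat > h.py <<'E'
import numpy as np, cv2
from rig import env
def snap(n,f):
    im=env.get_image(n); cv2.imwrite(f'pics/{f}.png',im[:,:,::-1]); return im
def ray(n,u,v,T=None):
    c=env.calibration(n); M=np.array(c['mtx'])
    W=np.array(c['world_from_camera']) if n!='wrist' else T@np.array(c['tool_from_camera'])
    d=W[:3,:3]@np.linalg.inv(M)@[u,v,1]; return W[:3,3],d/np.linalg.norm(d)
def onz(n,u,v,z,T=None):
    o,d=ray(n,u,v,T); return o+d*(z-o[2])/d[2]
def proj(n,p,T=None):
    c=env.calibration(n); M=np.array(c['mtx'])
    W=np.array(c['world_from_camera']) if n!='wrist' else T@np.array(c['tool_from_camera'])
    q=np.linalg.inv(W)@np.append(p,1); q=M@q[:3]; return q[:2]/q[2]
def tool():
    from scipy.spatial.transform import Rotation as R
    s=env.read_state(); q=s['tcp_rot']; T=np.eye(4)
    T[:3,:3]=R.from_quat([q[1],q[2],q[3],q[0]]).as_matrix(); T[:3,3]=s['eef_pos']; return T
E
python3 - <<'E'
from h import *
np.set_printoptions(precision=3,suppress=True)
a=snap('top','top0');b=snap('side','side0')
cv2.imwrite('pics/w0.png',env.get_image('wrist')[:,:,::-1])
print(tool())
for n in('top','side'):print(env.calibration(n))
print(env.calibration('wrist'))
E
```

```text
[[ -0.965   0.264  -0.    177.852]
 [  0.264   0.965  -0.001 650.684]
 [ -0.     -0.001  -1.    221.941]
 [  0.      0.      0.      1.   ]]
{'mtx': array([[438.811,   0.   , 317.87 ],
       [  0.   , 438.811, 238.71 ],
       [  0.   ,   0.   ,   1.   ]]), 'world_from_camera': array([[   0.002,   -0.993,    0.114,  388.933],
       [  -1.   ,    0.002,    0.031,   11.475],
       [  -0.031,   -0.114,   -0.993, 1137.994],
       [   0.   ,    0.   ,    0.   ,    1.   ]])}
{'mtx': array([[437.443,   0.   , 319.294],
       [  0.   , 437.443, 245.857],
       [  0.   ,   0.   ,   1.   ]]), 'world_from_camera': array([[   0.991,   -0.093,    0.096,  429.038],
       [  -0.133,   -0.745,    0.654, -605.346],
       [   0.011,   -0.661,   -0.751,  826.834],
       [   0.   ,    0.   ,    0.   ,    1.   ]])}
{'mtx': array([[426.983,   0.   , 322.208],
       [  0.   , 426.983, 246.125],
       [  0.   ,   0.   ,   1.   ]]), 'tool_from_camera': array([[  -0.001,   -0.961,   -0.276,   75.912],
       [   1.   ,   -0.001,   -0.   ,    0.822],
       [   0.   ,   -0.276,    0.961, -162.861],
       [   0.   ,    0.   ,    0.   ,    1.   ]])}
```

View pics/top0.png

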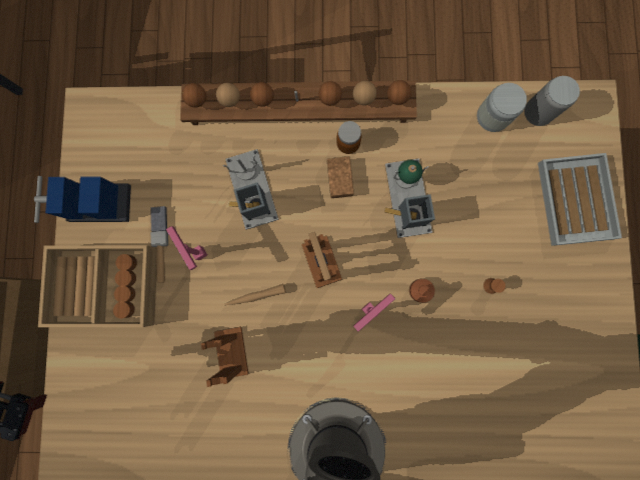

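View pics/side0.png

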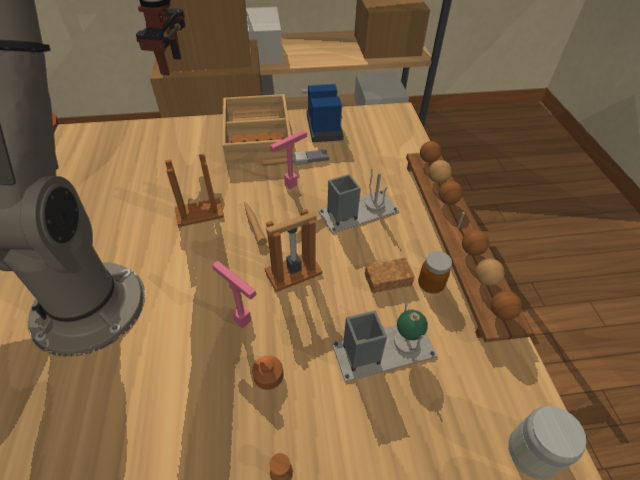

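The top view shows the candidates. T-keys: wooden one in a stand at (322,257), pink ones at (375,313) and (185,248). Stands: holding the key at (322,260), and an empty one at (228,355), which is nearer the base. Racks: with the green ball at (410,200), empty at (252,190). I choose the wooden key in the far stand and the green-ball rack, and check them in one crop.

```bash
python3 - <<'E'
from h import *
im=cv2.imread('pics/top0.png')
a=cv2.resize(im[150:245,375:450],None,fx=5.2,fy=5.2,interpolation=cv2.INTER_CUBIC)
b=cv2.resize(im[222:297,290:360],None,fx=5.2,fy=5.2,interpolation=cv2.INTER_CUBIC)
c=np.zeros((max(a.shape[0],b.shape[0]),a.shape[1]+b.shape[1],3),np.uint8)
c[:a.shape[0],:a.shape[1]]=a;c[:b.shape[0],a.shape[1]:]=b
print(a.shape,b.shape);cv2.imwrite('pics/c1.png',c)
E
```

```text
(494, 390, 3) (390, 364, 3)
```

View pics/c1.png

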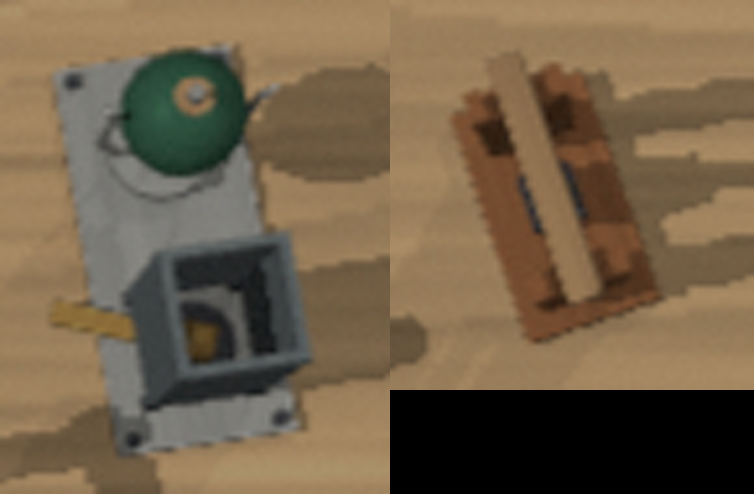

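The crop confirms both. The wooden crossbar runs from (505,58) to (585,298) in the crop. The post top's corners are about (165,250), (290,234), (311,358) and (178,374), the ball is above it, and the brass latch arm points left with its tip at (52,312).

```bash
python3 - <<'E'
from h import *
np.set_printoptions(precision=1,suppress=True)
A=lambda p,z:onz('top',375+p[0]/5.2-.4,150+p[1]/5.2-.4,z)
B=lambda p,z:onz('top',290+(p[0]-390)/5.2-.4,222+p[1]/5.2-.4,z)
ang=lambda d:np.degrees(np.arctan2(d[1],d[0]))
P=np.array([A(p,115) for p in[(165,250),(290,234),(311,358),(178,374)]]);m=P.mean(0)
print('mouth',m,[np.linalg.norm(P[i]-P[i-1]) for i in range(4)])
Q=np.array([A(p,6) for p in[(55,72),(240,45),(300,428),(120,452)]]);pc=Q.mean(0)
d=(Q[0]+Q[1]-Q[2]-Q[3])/2;L=np.linalg.norm(d);print('plate',pc,L,'x ang',ang(d),'origin',pc-50*d/L,'post edges',ang(P[0]-P[3]),ang(P[1]-P[2]))
t=A((52,312),12);o=pc-50*d/L;print('latch tip',t,'ang',ang(t-o),np.linalg.norm(t[:2]-o[:2]),ang(t-A((133,328),12)), 'vs m',ang(t-m))
e=[B((505,58),173),B((585,298),173)];print('bar',e,(e[0]+e[1])/2,np.linalg.norm(e[0]-e[1]),ang(e[0]-e[1]))
S=np.array([B(p,12) for p in[(455,110),(575,65),(660,295),(535,340)]]);print('stand',S.mean(0),ang(S[0]-S[3]),ang(S[1]-S[2]))
# ball
print('ball',A((184,112),78))
print(tool()[:3,3])
# side check
for p in (m,(e[0]+e[1])/2,*e): print(proj('side',p))
E
```

```text
mouth [ 578.9 -197.   115. ] [np.float64(57.07107665720714), np.float64(56.92168000982289), np.float64(57.42703809504075), np.float64(60.105055605023)]
plate [ 628.  -191.2    6. ] 196.80842126834344 x ang 7.856300480635459 origin [ 578.4 -198.     6. ] post edges 4.637952216565623 7.829213835962941
latch tip [ 594.2 -126.8   12. ] ang 77.52089039463199 72.96992892100154 78.37112076529016 vs m 77.66539199723245
bar [array([513.4,  54.9, 173. ]), array([411.4,  20.8, 173. ])] [462.4  37.8 173. ] 107.5250181339978 18.465540009765178
stand [462.5  36.7  12. ] 19.39337769774467 20.10920693642676
ball [ 677.9 -182.4   78. ]
[177.9 650.7 221.9]
[365.6 327.5]
[290.7 221.8]
[313.9 214. ]
[266.7 229.9]
```

```bash
python3 -m crank '[[70,[0,0,-20],[0,0,0]],[70,[0,-10,-20],[0,0,0]],[70,[-21.8,-25.8,0],[0,0,0]],[70,[-21.8,-25.8,0],[0,0,0]],[70,[-21.8,-25.8,0],[0,0,0]]]' 20
python3 -m crank '[[70,[-21.8,-25.8,0],[0,0,0]],[70,[-21.8,-25.8,0],[0,0,0]],[70,[-21.8,-25.8,0],[0,0,0]],[70,[-21.8,-25.8,0],[0,0,0]],[70,[-21.8,-25.8,0],[0,0,0]]]'
python3 -m crank '[[70,[-21.8,-25.8,0],[0,0,0]],[70,[-21.8,-25.8,0],[0,0,0]],[70,[-21.8,-25.8,0],[0,0,0]],[70,[-21.8,-25.8,0],[0,0,0]],[70,[-21.8,-25.8,0],[0,0,0]]]'
python3 -m crank '[[70,[-21.8,-25.8,0],[0,0,0]],[70,[-21.8,-25.8,0],[0,0,0]],[70,[-21.8,-25.8,0],[0,0,0]],[70,[-21.8,-25.8,0],[0,0,0]],[70,[-21.8,-25.8,0],[0,0,0]]]'
```

```text
time: 0.57
eef_pos: [218.1, 548.5, 262.5]
tcp_rot: [0.0, 0.132, 0.991, 0.0]
contact_force: [1.0, 0.2, -0.9]
finger_gap: 70.3
grasp_force: 0.0
time: 0.98
eef_pos: [289.5, 394.6, 262.5]
tcp_rot: [-0.0, 0.133, 0.991, -0.0]
contact_force: [0.4, -0.4, -0.7]
finger_gap: 70.1
grasp_force: 0.0
time: 1.4
eef_pos: [360.5, 241.5, 262.6]
tcp_rot: [-0.0, 0.133, 0.991, 0.0]
contact_force: [1.1, 0.3, -0.1]
finger_gap: 70.0
grasp_force: 0.0
time: 1.82
eef_pos: [431.6, 88.4, 262.7]
tcp_rot: [0.0, 0.133, 0.991, 0.0]
contact_force: [0.8, -0.1, -0.7]
finger_gap: 70.0
grasp_force: 0.0
```

```bash
python3 -m crank '[[70,[-22,-20,0],[0,0,0]],[70,[-22,-20,0],[0,0,0]],[70,[0,0,0],[0,0,7]],[70,[0,0,0],[0,0,7]],[70,[0,0,0],[0,0,7]]]'
for i in 1 2 3; do python3 -m crank '[[70,[0,0,0],[0,0,7]],[70,[0,0,0],[0,0,7]],[70,[0,0,0],[0,0,7]],[70,[0,0,0],[0,0,7]],[70,[0,0,0],[0,0,7]]]' >/dev/null; done
python3 -m crank '[[70,[0,0,0],[0,0,7]],[70,[0,0,0],[0,0,7]],[70,[0,0,0],[0,0,6]],[70,[0,0,0],[0,0,0]]]'
python3 - <<'E'
from h import *
np.set_printoptions(precision=3,suppress=True)
T=tool();snap('wrist','w1');print(T)
for p in [(462.4,37.8,173),(513.4,54.9,173),(411.4,20.8,173)]:print(proj('wrist',p,T))
E
```

```text
time: 2.23
eef_pos: [463.3, 39.1, 262.5]
tcp_rot: [-0.0, 0.315, 0.949, -0.0]
contact_force: [-0.4, -0.8, 0.0]
finger_gap: 70.1
grasp_force: 0.0
time: 3.82
eef_pos: [463.1, 39.9, 262.5]
tcp_rot: [-0.0, 0.987, 0.161, -0.0]
contact_force: [0.0, -0.7, 1.3]
finger_gap: 69.9
grasp_force: 0.0
[[  0.948   0.317  -0.    463.082]
 [  0.317  -0.948  -0.     39.853]
 [ -0.     -0.     -1.    262.529]
 [  0.      0.      0.      1.   ]]
[326.437 253.32 ]
[326.577 165.084]
[326.168 332.117]
```

View pics/w1.png

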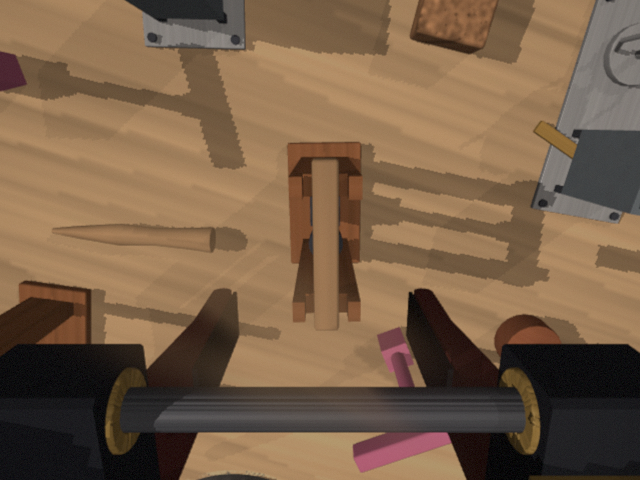

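The wrist view shows the wooden crossbar centred, from (325,160) to (326,330), aligned with tool x. The pink key at (395,400) is clear of the fingers. I go down and grip.

```bash
python3 -m crank '[[50,[1,1.5,25],[0,0,0]],[50,[0,0,25],[0,0,0]],[50,[0,0,25],[0,0,0]],[45,[0,0,22],[0,0,0]],[45,[0,0,19.5],[0,0,0]]]' 50
python3 -m crank '[[45,[0,0,0],[0,0,0]],[10,[0,0,0],[0,0,0]],[10,[0,0,0],[0,0,0]],[10,[0,0,0],[0,0,0]],[10,[0,0,0],[0,0,0]]]'
python3 -m crank '[[10,[0,0,0],[0,0,0]],[10,[0,0,0],[0,0,0]],[10,[0,0,0],[0,0,0]],[10,[0,0,0],[0,0,0]],[10,[0,0,0],[0,0,0]]]'
```

```text
time: 4.28
eef_pos: [464.2, 38.7, 144.7]
tcp_rot: [0.0, 0.986, 0.165, -0.0]
contact_force: [-0.4, -0.1, -0.1]
finger_gap: 45.2
grasp_force: 0.0
time: 4.7
eef_pos: [465.6, 39.0, 147.3]
tcp_rot: [-0.0, 0.987, 0.163, 0.001]
contact_force: [0.5, 0.1, 1.1]
finger_gap: 21.7
grasp_force: 0.0
time: 5.12
eef_pos: [465.4, 38.9, 147.1]
tcp_rot: [-0.0, 0.987, 0.163, 0.001]
contact_force: [-1.0, 0.1, 7.6]
finger_gap: 15.6
grasp_force: 50.0
```

```bash
python3 -m crank '[[10,[0,0,-10],[0,0,0]],[10,[0,0,-30],[0,0,0]],[10,[0,0,-30],[0,0,0]],[10,[0,0,-30],[0,0,0]],[10,[0,0,-30],[0,0,0]]]'
python3 -m crank '[[10,[0,0,-30],[0,0,0]],[10,[0,0,0],[0,0,0]],[10,[2,15,0],[0,0,0]],[10,[3,26,0],[0,0,0]],[10,[3,26,0],[0,0,0]]]'
python3 -m crank '[[10,[3,26,0],[0,0,0]],[10,[3,26,0],[0,0,0]],[10,[3,26,0],[0,0,0]],[10,[4,26,0],[0,0,0]],[10,[4,26,0],[0,0,0]]]'
python3 -m crank '[[10,[4,26,0],[0,0,0]],[10,[4,26,0],[0,0,0]],[10,[0,10,0],[0,0,0]],[10,[0,0,0],[0,0,-6]],[10,[0,0,0],[0,0,-6]]]'
python3 -m crank '[[10,[0,0,0],[0,0,-6]],[10,[0,0,0],[0,0,-6]],[10,[0,0,0],[0,0,-6]],[10,[0,0,0],[0,0,-6]],[10,[0,0,0],[0,0,-6]]]'
python3 -m crank '[[10,[0,0,0],[0,0,-6]],[10,[0,0,0],[0,0,-6]],[10,[0,0,0],[0,0,-3.5]],[10,[0,0,0],[0,0,0]],[10,[0,0,0],[0,0,0]]]'
python3 - <<'E'
from h import *
np.set_printoptions(precision=3,suppress=True)
T=tool();a=snap('wrist','w2');t=snap('top','t2');s=snap('side','s2');print(T)
print(proj('side',T[:3,3]+[0,0,-131.5]),proj('top',T[:3,3]+[0,0,27]))
x=cv2.resize(s[190:400,280:450],None,fx=2.8,fy=2.8)
c=np.zeros((600,800,3),np.uint8);c[:588,:476]=x[:588,:476]
y=a[:480:,:][100:400,160:480]; c[:300,480:800]=y
c[300:600,480:800]=cv2.resize(t[150:250,360:467],(320,300))
cv2.imwrite('pics/c2.png',c[:,:,::-1])
E
```

```text
time: 5.53
eef_pos: [464.1, 38.2, 277.9]
tcp_rot: [0.0, 0.987, 0.162, -0.0]
contact_force: [0.9, 0.6, -1.0]
finger_gap: 15.5
grasp_force: 50.0
time: 5.95
eef_pos: [493.4, -22.2, 305.9]
tcp_rot: [-0.0, 0.986, 0.164, -0.0]
contact_force: [0.2, 0.2, -2.0]
finger_gap: 15.6
grasp_force: 50.0
time: 6.37
eef_pos: [551.3, -140.8, 305.5]
tcp_rot: [-0.0, 0.987, 0.163, -0.001]
contact_force: [-0.8, 0.1, -1.9]
finger_gap: 15.9
grasp_force: 50.0
time: 6.78
eef_pos: [578.3, -196.6, 305.3]
tcp_rot: [-0.0, 0.964, 0.266, -0.001]
contact_force: [0.4, 1.1, -2.4]
finger_gap: 15.2
grasp_force: 50.0
time: 7.2
eef_pos: [578.3, -195.2, 305.6]
tcp_rot: [-0.001, 0.862, 0.508, -0.0]
contact_force: [-0.3, -0.2, -1.7]
finger_gap: 15.7
grasp_force: 50.0
time: 7.62
eef_pos: [578.5, -195.5, 305.8]
tcp_rot: [-0.0, 0.787, 0.616, -0.0]
contact_force: [-0.5, 0.2, -1.9]
finger_gap: 15.7
grasp_force: 50.0
[[   0.24     0.971   -0.001  578.513]
 [   0.971   -0.24     0.    -195.483]
 [   0.      -0.001   -1.     305.832]
 [   0.       0.       0.       1.   ]]
[368.252 309.248] [442.695 186.656]
```

View pics/c2.png

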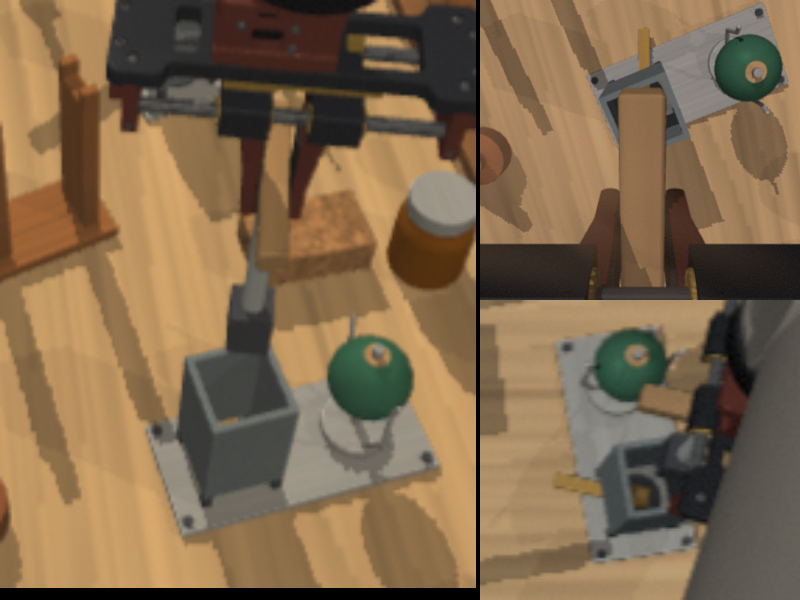

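The side crop shows the socket foot above the open shaft at about (248,345), slightly lower in the picture than predicted. The wrist inset shows the bar well gripped. I zoom in with the predicted corners marked to measure the difference.

```bash
python3 - <<'E'
from h import *
np.set_printoptions(precision=1,suppress=True)
s=cv2.imread('pics/s2.png');T=tool()
z=cv2.resize(s[270:370,335:400],None,fx=6,fy=6,interpolation=cv2.INTER_CUBIC)
r=lambda q:((q-[335,270]+.5)*6).astype(int)
bc=T[:3,3]+[0,0,18.5]
f=bc-[0,0,150]
for h in(0,30):
  for a,b in((1,1),(1,-1),(-1,-1),(-1,1)):
    p=f+T[:3,:3]@[13.25*a,13.25*b,0]+[0,0,h];cv2.circle(z,tuple(r(proj('side',p))),3,(0,0,255) if h==0 else (0,255,255),-1)
d=np.radians(7.7)
for a,b in((1,1),(1,-1),(-1,-1),(-1,1)):
    p=np.array([578.7,-197.3,115])+30*np.array([a*np.cos(d)-b*np.sin(d),a*np.sin(d)+b*np.cos(d),0]);cv2.circle(z,tuple(r(proj('side',p))),3,(0,255,0),-1)
cv2.imwrite('pics/c3.png',z)
print(f,proj('side',f),proj('side',f+[10,0,0]),proj('side',f+[0,10,0]),proj('side',f+[0,0,10]))
E
```

```text
[ 578.9 -195.7  174.5] [368.5 309.3] [374.  308.7] [367.3 304.5] [369.  306.1]
```

View pics/c3.png

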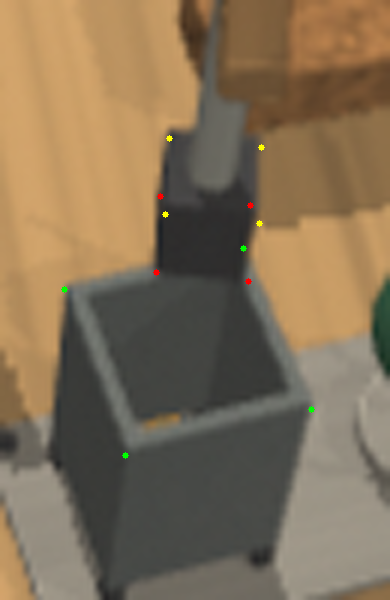

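The prediction lands within about 1 px of both the socket and the post, so the key hangs straight and needs about −1.5 mm in y. I go down to just above the stem, then gently.

```bash
python3 -m crank '[[10,[-1.5,0.4,15],[0,0,0]],[10,[0,0,25],[0,0,0]],[10,[0,0,25],[0,0,0]],[10,[0,0,25],[0,0,0]],[10,[0,0,20],[0,0,0]]]'
python3 -m crank '[[10,[0,0,15],[0,0,0]],[10,[0,0,5],[0,0,0]],[10,[0,0,0],[0,0,0]],[10,[0,0,4],[0,0,0]],[10,[0,0,3],[0,0,0]]]'
python3 -m crank '[[10,[0,0,2],[0,0,0]],[10,[0,0,2],[0,0,0]],[10,[0,0,2],[0,0,0]],[10,[0,0,0],[0,0,0]],[10,[0,0,0],[0,0,0]]]'
```

```text
time: 8.18
eef_pos: [578.5, -197.1, 194.3]
tcp_rot: [-0.001, 0.787, 0.617, -0.001]
contact_force: [-0.1, 0.2, -2.0]
finger_gap: 15.5
grasp_force: 50.0
time: 8.6
eef_pos: [580.0, -197.8, 170.1]
tcp_rot: [0.001, 0.787, 0.617, 0.001]
contact_force: [0.6, -0.5, -1.6]
finger_gap: 15.7
grasp_force: 50.0
time: 9.02
eef_pos: [579.1, -197.5, 163.2]
tcp_rot: [-0.0, 0.787, 0.617, 0.0]
contact_force: [-0.2, 0.0, -2.1]
finger_gap: 15.6
grasp_force: 50.0
```

```bash
python3 -m crank '[[10,[0,0,2],[0,0,0]],[10,[0,0,2],[0,0,0]],[10,[0,0,2],[0,0,0]],[10,[0,0,0],[0,0,0]]]'
python3 -m crank '[[10,[0,0,2],[0,0,0]],[10,[0,0,2],[0,0,0]],[10,[0,0,2],[0,0,0]],[10,[0,0,0],[0,0,0]]]'
```

```text
time: 9.35
eef_pos: [579.1, -197.0, 156.7]
tcp_rot: [-0.0, 0.787, 0.617, 0.0]
contact_force: [1.0, 1.5, -2.4]
finger_gap: 15.6
grasp_force: 50.0
time: 9.68
eef_pos: [578.9, -197.1, 150.5]
tcp_rot: [-0.0, 0.787, 0.617, -0.0]
contact_force: [1.5, 0.8, -2.1]
finger_gap: 15.7
grasp_force: 50.0
```

```bash
python3 -m crank '[[10,[0,0,1.5],[0,0,0]],[10,[0,0,1],[0,0,0]],[10,[0,0,0],[0,0,0]],[10,[0,0,0],[0,0,0]]]'
python3 -m crank '[[10,[0,0,0],[0,0,5]],[10,[0,0,0],[0,0,5]],[10,[0,0,0],[0,0,5]],[10,[0,0,0],[0,0,5]],[10,[0,0,0],[0,0,5]]]'
python3 -c "from rig import env;s=env.read_state();print(s['torque'],s['contact_force'],s['eef_pos'])"
python3 -m crank '[[10,[0,0,0],[0,0,5]],[10,[0,0,0],[0,0,5]],[10,[0,0,0],[0,0,5]],[10,[0,0,0],[0,0,5]],[10,[0,0,0],[0,0,5]]]'
python3 -c "from rig import env;s=env.read_state();print(s['torque'],s['contact_force'],s['eef_pos'])"
```

```text
time: 10.02
eef_pos: [579.0, -197.3, 148.4]
tcp_rot: [-0.0, 0.787, 0.617, -0.0]
contact_force: [0.6, 2.4, -3.4]
finger_gap: 15.6
grasp_force: 50.0
time: 10.43
eef_pos: [579.7, -196.9, 148.7]
tcp_rot: [-0.0, 0.903, 0.431, 0.001]
contact_force: [1.3, 1.4, -1.9]
finger_gap: 15.7
grasp_force: 50.0
[ 0.7498832  -0.55136592  0.1195024 ] [ 1.30498406  1.43894691 -1.92297531] [ 579.74045122 -196.89549716  148.71894267]
time: 10.85
eef_pos: [579.9, -196.9, 148.7]
tcp_rot: [-0.0, 0.974, 0.225, 0.001]
contact_force: [1.9, 0.8, -3.5]
finger_gap: 15.9
grasp_force: 50.0
[ 0.63665225 -0.68039007  0.10851598] [ 1.8517166   0.80504313 -3.52422651] [ 579.89846417 -196.90910809  148.73543163]
```

```bash
python3 -m crank '[[10,[0,0,0],[0,0,5]],[10,[0,0,0],[0,0,5]],[10,[0,0,0],[0,0,5]],[10,[0,0,0],[0,0,4]],[10,[0,0,0],[0,0,0]]]'
python3 -c "from rig import env;s=env.read_state();print(s['torque'],s['contact_force'])"
python3 -m crank '[[10,[0,0,0],[0,0,3]],[10,[0,0,0],[0,0,3]],[10,[0,0,0],[0,0,0]]]'
python3 -c "from rig import env;s=env.read_state();print(s['torque'],s['contact_force'])"
```

```text
time: 11.27
eef_pos: [580.0, -197.0, 148.7]
tcp_rot: [0.0, 0.998, 0.062, 0.001]
contact_force: [1.5, 2.0, -2.7]
finger_gap: 15.8
grasp_force: 50.0
[ 0.59574618 -0.67467497  0.06227396] [ 1.51203479  2.03892913 -2.71460016]
time: 11.52
eef_pos: [579.9, -197.2, 148.7]
tcp_rot: [0.0, 1.0, 0.011, 0.001]
contact_force: [3.1, 1.6, -3.4]
finger_gap: 15.6
grasp_force: 50.0
[ 0.63886921 -0.86331649  0.05039763] [ 3.09011328  1.64522943 -3.43761637]
```

```bash
for i in 1 2 3; do python3 -m crank '[[10,[0,0,0],[0,0,2]],[10,[0,0,0],[0,0,2]],[10,[0,0,0],[0,0,0]]]' | grep -E 'rot|force'
python3 -c "from rig import env;s=env.read_state();print(s['torque'])"; done
```

```text
tcp_rot: [-0.0, 1.0, -0.023, 0.001]
contact_force: [3.6, 2.3, -4.4]
grasp_force: 50.0
[ 0.64294198 -0.94537226  0.03162307]
tcp_rot: [0.0, 0.998, -0.058, 0.0]
contact_force: [4.1, 1.8, -3.0]
grasp_force: 50.0
[ 0.66201491 -1.04739546  0.29670475]
tcp_rot: [0.0, 0.996, -0.092, 0.0]
contact_force: [3.1, 1.5, -2.5]
grasp_force: 50.3
[ 0.71552991 -0.93859042  0.74882388]
```

Torque rises to 0.75 N m, so it is against the stop. I unwind within the play and draw the key up.

```bash
python3 -m crank '[[10,[0,0,0],[0,0,1]],[10,[0,0,0],[0,0,0]],[10,[0,0,0],[0,0,-4]],[10,[0,0,0],[0,0,-4]],[10,[0,0,0],[0,0,-4]]]'
python3 -c "from rig import env;s=env.read_state();print(s['torque'])"
python3 -m crank '[[10,[0,0,-5],[0,0,0]],[10,[0,0,-10],[0,0,0]],[10,[0,0,-15],[0,0,0]],[10,[0,0,-15],[0,0,0]],[10,[0,0,-15],[0,0,0]]]'
python3 -m crank '[[10,[0,0,-25],[0,0,0]],[10,[0,0,-25],[0,0,0]],[10,[0,0,-25],[0,0,0]],[10,[0,0,-25],[0,0,0]],[10,[0,0,0],[0,0,0]]]'
python3 -c "
from h import *
np.set_printoptions(precision=3,suppress=True);print(env.read_state()['torque'],tool())"
```

```text
time: 12.68
eef_pos: [579.4, -197.7, 148.8]
tcp_rot: [0.0, 1.0, 0.004, 0.0]
contact_force: [2.0, 1.3, -1.2]
finger_gap: 15.5
grasp_force: 50.0
[ 0.66293009 -0.9576364   0.00919707]
time: 13.1
eef_pos: [577.3, -199.0, 209.9]
tcp_rot: [0.001, 1.0, -0.0, -0.001]
contact_force: [0.6, 0.4, -2.5]
finger_gap: 15.6
grasp_force: 50.0
time: 13.52
eef_pos: [579.3, -200.6, 314.1]
tcp_rot: [0.001, 1.0, -0.0, 0.003]
contact_force: [-0.4, 0.2, -1.1]
finger_gap: 15.6
grasp_force: 50.0
[-0.053  0.085 -0.003] [[   1.      -0.001    0.005  579.325]
 [  -0.001   -1.      -0.003 -200.628]
 [   0.005    0.003   -1.     314.094]
 [   0.       0.       0.       1.   ]]
```

```bash
python3 -m crank '[[10,[-6,-12,0],[0,0,0]],[10,[-11.5,-24,0],[0,0,0]],[10,[-11.5,-24,0],[0,0,0]],[10,[-11.5,-24,0],[0,0,0]],[10,[-11.5,-24,0],[0,0,0]]]' >/dev/null
python3 -m crank '[[10,[-11.5,-24,0],[0,0,0]],[10,[-11.5,-24,0],[0,0,0]],[10,[-11.5,-24,0],[0,0,0]],[10,[-11.5,-24,0],[0,0,0]],[10,[-11.5,-24,0],[0,0,0]]]' >/dev/null
python3 -m crank '[[10,[-5.5,-11,0],[0,0,0]],[10,[0,0,0],[0,0,-6]],[10,[0,0,0],[0,0,-6]],[10,[0,0,0],[0,0,-6]],[10,[0,0,0],[0,0,0]]]'
python3 -m crank '[[10,[0,0,0],[0,0,0]],[10,[0,0,0],[0,0,0]],[10,[0,0,0],[0,0,0]]]'
python3 - <<'E'
from h import *
np.set_printoptions(precision=3,suppress=True)
T=tool();a=snap('wrist','w3');t=snap('top','t3');s=snap('side','s3');print(T)
f=T[:3,3]+[0,0,-131.5]
r=lambda q:tuple(((q-[225,145]+.5)*4).astype(int))
z=cv2.resize(s[145:295,225:345],None,fx=4,fy=4,interpolation=cv2.INTER_CUBIC)
for aa,b in((1,1),(1,-1),(-1,-1),(-1,1)):
    cv2.circle(z,r(proj('side',f+T[:3,:3]@[13.25*aa,13.25*b,0])),2,(255,0,0),-1)
    cv2.circle(z,r(proj('side',f+T[:3,:3]@[13.25*aa,13.25*b,-30])),2,(255,255,0),-1)
c=np.zeros((600,800,3),np.uint8);c[:,:480]=z
c[:300,480:]=a[60:360,160:480]
c[300:,480:]=cv2.resize(t[150:250,375:482],(320,300),interpolation=cv2.INTER_CUBIC)
cv2.imwrite('pics/c4.png',c[:,:,::-1])
E
```

```text
time: 14.77
eef_pos: [462.1, 39.7, 307.9]
tcp_rot: [0.0, 0.987, 0.159, -0.001]
contact_force: [-0.5, -0.7, -3.3]
finger_gap: 15.6
grasp_force: 50.0
time: 15.02
eef_pos: [463.0, 40.5, 308.4]
tcp_rot: [0.0, 0.988, 0.157, -0.0]
contact_force: [-0.0, -0.1, -2.8]
finger_gap: 15.6
grasp_force: 50.0
[[  0.951   0.309  -0.001 462.964]
 [  0.309  -0.951  -0.     40.51 ]
 [ -0.001   0.     -1.    308.435]
 [  0.      0.      0.      1.   ]]
```

View pics/c4.png

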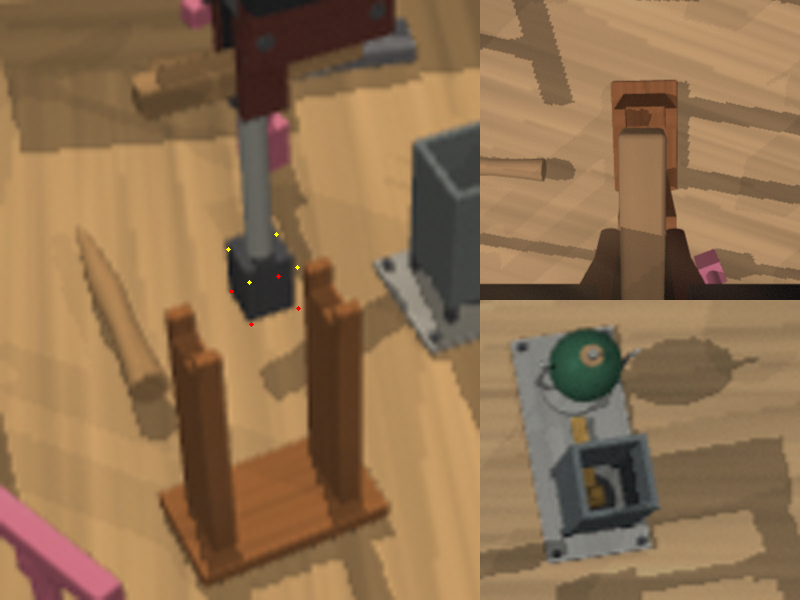

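The latch arm now points along +x to the spindle (lower right inset), and the foot hangs within about 1 px of the prediction at (260,300). The bar is still straight in the grip. I go down over the stand.

```bash
python3 -m crank '[[10,[1,2,10],[0,0,-0.7]],[10,[0,0,25],[0,0,0]],[10,[0,0,25],[0,0,0]],[10,[0,0,25],[0,0,0]],[10,[0,0,25],[0,0,0]]]'
python3 -m crank '[[10,[0,0,20],[0,0,0]],[10,[0,0,10],[0,0,0]],[10,[0,0,8],[0,0,0]],[10,[0,0,4],[0,0,0]],[10,[0,0,0],[0,0,0]]]'
python3 -m crank '[[10,[0,0,3],[0,0,0]],[10,[0,0,2],[0,0,0]],[10,[0,0,2],[0,0,0]],[10,[0,0,0],[0,0,0]]]'
```

```text
time: 15.58
eef_pos: [464.9, 39.5, 197.5]
tcp_rot: [0.0, 0.986, 0.164, 0.0]
contact_force: [-0.3, 1.6, -2.7]
finger_gap: 15.8
grasp_force: 50.0
time: 16.0
eef_pos: [465.0, 39.5, 156.7]
tcp_rot: [0.0, 0.986, 0.164, 0.0]
contact_force: [-0.1, 0.4, -1.6]
finger_gap: 15.4
grasp_force: 50.0
time: 16.33
eef_pos: [464.9, 39.7, 149.7]
tcp_rot: [-0.0, 0.986, 0.164, 0.0]
contact_force: [-0.8, -1.1, -2.5]
finger_gap: 15.5
grasp_force: 50.0
```

```bash
python3 -m crank '[[10,[0,0,1],[0,0,0]],[10,[0,0,0.7],[0,0,0]],[10,[0,0,0.7],[0,0,0]],[10,[0,0,0],[0,0,0]]]'
python3 -m crank '[[10,[0,0,0.8],[0,0,0]],[10,[0,0,0.7],[0,0,0]],[10,[0,0,0],[0,0,0]]]'
```

```text
time: 16.67
eef_pos: [464.8, 39.5, 147.2]
tcp_rot: [-0.0, 0.986, 0.164, -0.0]
contact_force: [-0.0, -0.7, -2.7]
finger_gap: 15.7
grasp_force: 50.0
time: 16.92
eef_pos: [464.9, 39.5, 147.0]
tcp_rot: [-0.001, 0.986, 0.164, -0.0]
contact_force: [-8.3, 1.1, 21.0]
finger_gap: 15.9
grasp_force: 50.0
```

The bar rests on the notch floors (21 N). I release and rise.

```bash
python3 -m crank '[[10,[0,0,-0.6],[0,0,0]],[22,[0,0,0],[0,0,0]],[30,[0,0,0],[0,0,0]],[45,[0,0,0],[0,0,0]],[50,[0,0,0],[0,0,0]]]'
python3 -m crank '[[50,[0,0,0],[0,0,0]],[50,[0,0,-10],[0,0,0]],[50,[0,0,-25],[0,0,0]],[50,[0,0,-35],[0,0,0]],[50,[0,0,-35],[0,0,0]]]'
python3 -m crank '[[50,[0,0,-20],[0,0,0]],[50,[0,0,0],[0,0,0]],[50,[0,0,0],[0,0,0]],[50,[0,0,0],[0,0,0]],[50,[0,0,0],[0,0,0]]]'
python3 - <<'E'
from h import *
T=tool();a=snap('wrist','w4');t=snap('top','t4');s=snap('side','s4');print(T)
z=cv2.resize(s[185:295,245:341],None,fx=5,fy=5,interpolation=cv2.INTER_CUBIC)
c=np.zeros((600,800,3),np.uint8);c[:550,:480]=z
c[:300,480:]=a[60:360,160:480]
c[300:,480:]=cv2.resize(t[150:250,375:482],(320,300),interpolation=cv2.INTER_CUBIC)
cv2.imwrite('pics/c5.png',c[:,:,::-1])
E
```

```text
time: 17.33
eef_pos: [464.9, 39.5, 146.3]
tcp_rot: [0.0, 0.986, 0.164, 0.0]
contact_force: [-0.5, 1.1, -0.1]
finger_gap: 38.3
grasp_force: 0.0
time: 17.75
eef_pos: [464.2, 38.5, 252.5]
tcp_rot: [0.001, 0.987, 0.163, -0.001]
contact_force: [-0.1, 1.2, 0.4]
finger_gap: 50.2
grasp_force: 0.0
time: 18.17
eef_pos: [463.9, 39.4, 270.3]
tcp_rot: [0.0, 0.986, 0.164, -0.001]
contact_force: [-0.4, 0.2, -0.9]
finger_gap: 50.2
grasp_force: 0.0
[[ 9.46010675e-01  3.24129551e-01 -1.95867739e-03  4.63880590e+02]
 [ 3.24128074e-01 -9.46012639e-01 -1.03831364e-03  3.93723004e+01]
 [-2.18948170e-03  3.47393454e-04 -9.99997543e-01  2.70332831e+02]
 [ 0.00000000e+00  0.00000000e+00  0.00000000e+00  1.00000000e+00]]
```

View pics/c5.png

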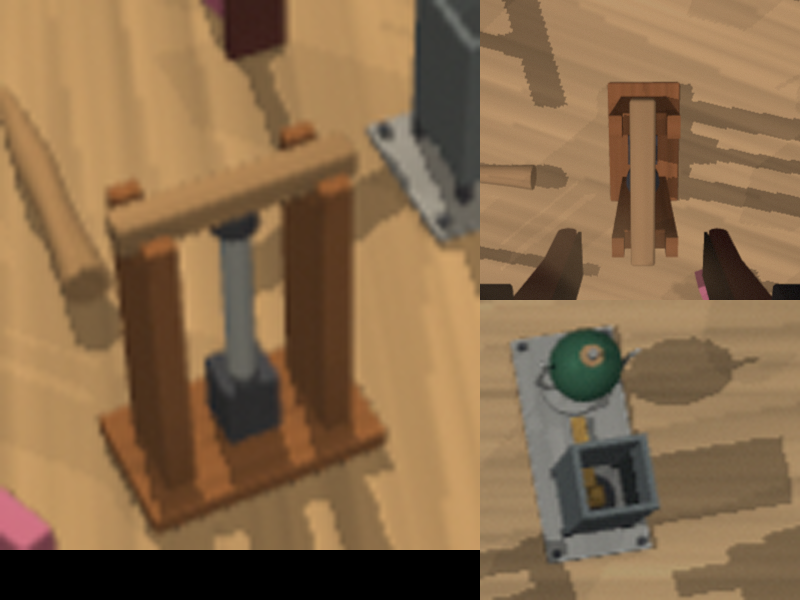

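The crossbar lies in both notches (about (135,235) to (350,160)) with the key hanging straight. The gripper is clear and the latch points to the spindle. I hand the job in.

```bash
python3 -c "from rig import env;print(env.job_done())"
```

```text
the job is handed in; nothing more can be done
None
```

I locked the green ball's rack, hung the T-key back in its stand with its crossbar in both notches, and handed the job in; no verdict came back.

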